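# Free the swing bolt of a plaster mould press

### The arm

A 6-joint arm with a two-finger parallel gripper is mounted at the origin on the work surface. World frame = base frame: x ahead of the robot, y to its left, z up, the work surface at z = 0. Lengths are in mm, angles in rad, forces in N, time in s.
With the tool pointing down it reaches from about 275 to 750 mm from the base axis. Payload 10.2 kg.
Tool frame: the origin (TCP) lies on the front face of the gripper's body, between the roots of the fingers; the fingertips stand 73 mm ahead of it and the grasp point (between the pads) lies ctrl.grip_depth ahead of it (ctrl.grip_depth is the distance from the TCP to the grasp point, in mm); z points along the fingers, y is the direction in which the jaws open and shut (so a half turn about z gives the same grasp; the last joint's range is limited). The gripper opens to 85 mm and grips with 20 to 120 N. Pads are 22 mm wide; open, the fingers measure 114 mm over their backs; the gripper's body (76 mm by 85 mm) begins 54 mm behind the grasp point. The pads swing forward as they close: fully open they stand 13 mm farther back than shut.
Start: joints at [-1.486, 0.313, 1.498, -0, 1.331, -0.223], TCP at [159.043, -500.337, 303.894] pointing down, gripper open.
Joint ranges: [-2.94, 2.94], [-0.97, 2.17], [0.19, 2.56], [-1.23, 4.37], [0.02, 3.11], [-2.88, 2.88]. Speed limits (rad/s): [2.39, 2.39, 3.01, 3.14, 3.14, 3.14].

### API

Orientations are given as a unit quaternion [w, x, y, z].
In Python, from rig import readout, capture, ctrl, nets gives the robot as it stands. The module is installed in compiled form; this text tells all that it offers.
- The arm moves only by the tool apply_moves, never from a script. Its argument "targets" is a list of rows, each a list of 4 numbers: the shift along the tool's x, y, z in cm, then the turn about the tool's z in degrees. A call has 1 to 8 rows; each row shifts and turns the commanded pose from where the row before left it, along the tool's axes as they then stand; what a row does not reach is not made up. A row lasts 1/10 s, in which the tool goes at most 50 mm and 8.59 degrees, less where a joint would pass 70% of its speed; a pose out of reach is approached as far as the arm can. A call with a gripper value outside its range is refused whole. "grip" is the finger opening in cm, from 0 to 8.54, set as the call begins (left out, the last holds). The fingers move at their own pace and stop on an object; "force" is the grip in N (left out, the last holds). Time passes only in rows, so rows that do not move let the fingers close. It gives the time, the measured TCP pose, the force and the opening at its end, in the units of the state.
- readout.sense(): the state, without advancing time (a new reading comes with each control period).
- capture(name): name is "scene" or "top" or "wrist"; returns a dict with "img" (480x640x3 uint8, red, green, blue), "fov_y" (degrees; the focal length in pixels is half the picture's height over the tangent of half this angle, whatever the lens; pixels are square), "cx", "cy" (the principal point, pixels), "eye" and "rotation" of the camera in the world. Camera axes: x right, y down, z forward; pixel columns grow to the right and rows downward; lengths in mm; the calibration is good to about 2 mm. The wrist camera is an equidistant fisheye: a pixel r from the principal point sees the ray r / f radians off the axis. A picture is of the moment at which its call begins. There is no depth.
- ctrl.finish_job(): hands the job in, once; it reports no verdict.
Trained networks look in the newest picture that a camera, given by its name, has taken for a name from the list of things; names that differ only in an ending like _2 or _b are one class to them, and where a whole thing is asked for, a point or a joint stands for the part that bears it (a point fixed in the world has none). Each returns a list of dicts, best first, with "score" (0 to 1); they miss things now and then, are a little off and sometimes report something else, mostly with a low value. They report only what shows in the picture. A call takes as long as a camera call.
- nets.boxes_of(camera, target): "location" ([column, row] as shares, 0 to 1, of the picture: columns of its width, rows of its height, amid what is visible of it).
The state is a dict: "time_s": time; "joints": joint angles; "dq": joint speeds; "tau": joint torques, N m; "eef_pos": TCP position; "ee_rot": TCP orientation; "force": force on the tool from outside, world axes, zero at the start; "wrist_torque": the same for the moment, N m; "grip_width": opening from 0.0 (shut) to 1.0 (fully open).
Only numpy, scipy, OpenCV 4.12 (cv2) and the standard library are available. Lean on these libraries where they do the work, as an engineer would, in place of code of your own. Each camera call takes 0.05 s, during which the arm holds its last target.

### The job

Open the fastening of the mould press: unscrew the red wing nut (anticlockwise from above) until it clears the raised lip of the slotted lug, swing its bolt out through the slot and down until it lies on the orange rest, and let go. Be gentle: do not force bolt or nut against the green bar (if it binds, unscrew further) nor press hard on the rest. Leave the bottle, the mug and the brush where they are.

Things in the scene. Friction and masses are not known exactly. Their poses are not given: they have to be found in the camera images.
- press: Mould press, fixed: plywood base 333 x 150 x 18 mm, behind the bolt a white plaster mould (top at 130 mm). Origin on the table straight below the bolt's hinge pin; z up; -x is the front, towards which the bolt swings out and down. Base from x = -110 to 223 mm, mould from 42 to 168 mm.
- clamp_bar: Immovable green steel bar 44 mm wide over the mould, frame as press, top at z = 150 mm. Its front end is the slotted lug: slot 10 mm wide, open to the front, from x = -22 to +7 mm. At the mouth (x = -22 to -15 mm) a steel lip stands proud of the top by 1.5 to 5.5 mm, unknown. Over 60 N bends bar or lip; with the washer caught on the lip, leverage makes 60 N of a push of some 10 N at the nut.
- slot (a point): Point on the bar's top surface, on the upright bolt's axis (z = 150 mm); axes as press.
- bolt_pin (a point): Centre of the bolt's hinge pin, 45 mm above the table, straight below slot; axes as press. The pin runs along y.
- wingnut_grip (a point): Middle of the red wings, on the nut's axis, 131.5 mm from the pin (26.5 mm above the bar) when seated. x along the wings (58 mm span), y across their 12 mm thickness, z outward along the bolt. Wings reach from 13 mm below to 13 mm above it; below them a hub 13 mm across, then a washer 24 mm across whose underside is 26 mm below this point.
- wingnut (a joint): Turn of the wing nut, rad: 0 screwed down on the bar, grows as it is unscrewed (anticlockwise from above) up to 6.0. Nut and washer rise 1.9 mm per rad. Stiff (0.1 N m), stays where left. Starts at 0 to 0.4. The washer clears the lip somewhere between about 1.1 and 3.4 rad, depending on the lip.
- eyebolt (a joint): Swing of the steel eyebolt (8 mm shank, 124 mm long) about its pin, rad: 0 upright in the slot, grows as it swings to the front and down onto the rest, at 1.1 to 1.4. About 0.025 rad of play either way while the nut is down. Stiff pin: the bolt stays at any angle and takes about 2 to 4 N at the nut to swing.
- rest_post: Rest for the swung-out bolt: upright post 22 mm across on the base, 78 mm in front of the pin; origin at its foot, 18 mm above the table. On it an adjustable brass rod with an orange rubber cap, 18 mm across, sprung (3 N per mm, 8 mm travel). Cap top 57 to 82 mm above the table, how high is not known. The bolt's shank comes to rest on the cap; more than 20 N on it is too much.
- water_bottle: Bystander: clear bottle with blue cap, 56 mm across, 130 mm tall, beside the press; origin at the middle of its underside.
- cup: Bystander: grey mug, 72 mm across, 80 mm tall, beside the press; origin at the middle of its underside.
- brush: Bystander: brush lying on the table near the press; origin under its middle.

How it is judged (in metres and radians):
On the way, in this order (a step that is already met when the one before it is completed fails the run):
1. the wing nut has been unscrewed to at least 1.0 rad while the bolt still stands in the slot (value of joint wingnut above 1 rad and value of joint eyebolt below 0.15 rad), for 0.1 s.
2. the bolt has swung clear of the lug (value of joint eyebolt above 0.5 rad), for 0.1 s.
At the end, for the whole second after the job is handed in: The swing bolt is down, resting on the orange cap of the rest (touching with at least 0.3 N, swung by over 1.0 rad), still and released; bar never loaded beyond 60 N, rest never beyond 20 N; bottle, mug and brush within 15 mm of where they were (value of joint eyebolt above 1 rad and contact force between rest_post and anything else above 0.3 N and velocity of joint eyebolt between -0.05 and 0.05 rad/s).
It fails at once if the clamp bar (with its lug and lip) is loaded with more than 60 N by the bolt, the nut's washer, the robot or anything else (contact force between clamp_bar and anything else above 60 N).
It fails at once if the rest is loaded with more than 20 N (contact force between rest_post and anything else above 20 N).
It fails at once if the bottle is moved by more than 15 mm (distance of water_bottle from where it was at the start of the episode above 0.015 m).
It fails at once if the mug is moved by more than 15 mm (distance of cup from where it was at the start of the episode above 0.015 m).
It fails at once if the brush is moved by more than 15 mm (distance of brush from where it was at the start of the episode above 0.015 m).
It also fails if it takes over 72 s, if anything falls off the work surface, if the arm or the gripper's body presses on something with over 40 N, if the wrist force passes 120 N, or if a joint passes its speed limit or range.

## Working session

There is one attempt and no reset: what is moved stays moved. The work goes in short steps, Python scripts to look and compute and a tool call to move; the robot and the scene stay as the last step left them, time stands still between calls to the robot, and variables do not carry over. Pictures are saved under pics/ and viewed, and the job is handed in when it is done.

Besides the shell and the picture viewer there is one more tool, called after ">>>" by a JSON object that holds its "op" and its "data", one argument or row to a line. apply_moves: Moves the arm, as the interface text tells. Its arguments: {"type":"object","properties":{"targets":{"type":"array"},"grip":{"type":"number"},"force":{"type":"number"}},"required":["targets"]}

```bash
mkdir -p pics; cat > h.py <<'E'
import numpy as np, cv2
from rig import readout, capture, ctrl, nets
def save(name,fn):
    c=capture(name); cv2.imwrite('pics/'+fn,cv2.cvtColor(c['img'],cv2.COLOR_RGB2BGR)); return c
E
python3 - <<'E'
from h import *
s=readout.sense(); print(s); print(ctrl.grip_depth)
for n in ['scene','top','wrist']:
    c=save(n,n+'0.png'); print(n,{k:v for k,v in c.items() if k!='img'})
    for t in ['press','clamp_bar','wingnut_grip','eyebolt','rest_post','water_bottle','cup','brush']:
        print(t,[(r['score'],np.round(np.array(r['location'])*[640,480],1)) for r in nets.boxes_of(n,t)[:2]])
E
```

```text
{'time_s': 0.0, 'joints': array([-1.48637668e+00,  3.13454761e-01,  1.49843090e+00,  3.73488498e-06,
        1.33097791e+00, -2.23397740e-01]), 'dq': array([ 0.00182151,  0.00206472, -0.00021148,  0.00160312,  0.00080017,
       -0.00025928]), 'tau': array([ 2.76345945e-04, -4.12268651e+01, -2.59739417e+01, -1.88090835e-04,
        4.22532350e-03, -8.40530265e-05]), 'eef_pos': array([ 159.04059976, -500.1642654 ,  303.33490119]), 'ee_rot': array([-6.33801015e-04,  9.88179287e-01,  1.53301315e-01,  4.59313575e-05]), 'force': array([ 0.65424957,  0.25657688, -0.2171756 ]), 'wrist_torque': array([-0.00804375, -0.03208159,  0.03134466]), 'grip_width': 0.9989831157165294}
53.900000000000006
scene {'fov_y': 56.40798383704803, 'cx': 317.5660018350049, 'cy': 236.27429483897103, 'eye': array([1003.98426901,   10.17915532,  640.90273764]), 'rotation': array([-0.25360849,  0.71487159,  0.60991331, -0.22944956])}
press [(0.73, array([267.9, 225.4])), (0.68, array([305., 266.]))]
clamp_bar [(0.74, array([318.1, 213.4]))]
wingnut_grip [(0.68, array([269.2, 226.4]))]
eyebolt [(0.85, array([273.4, 2
[... 448 characters left out ...]
press [(0.6, array([331.5, 256.3]))]
clamp_bar [(0.78, array([311.2, 266.1])), (0.48, array([329.8, 256.4]))]
wingnut_grip [(0.82, array([361.5, 235.1]))]
eyebolt [(0.56, array([361.8, 235.7]))]
rest_post [(0.62, array([331.9, 254.8])), (0.47, array([395.3, 220.9]))]
water_bottle [(0.83, array([285.2, 178.3]))]
cup [(0.89, array([374.9, 338.9]))]
brush [(0.61, array([437.6, 310. ]))]
wrist {'fov_y': 65.70646984690485, 'cx': 323.2035256024286, 'cy': 234.48882812749946, 'eye': array([ 239.82986697, -474.97479738,  374.2073501 ]), 'rotation': array([ 0.13549238,  0.79535049, -0.58257994, -0.09828546])}
press []
clamp_bar []
wingnut_grip []
eyebolt []
rest_post []
water_bottle []
cup []
brush []
```

View pics/scene0.png

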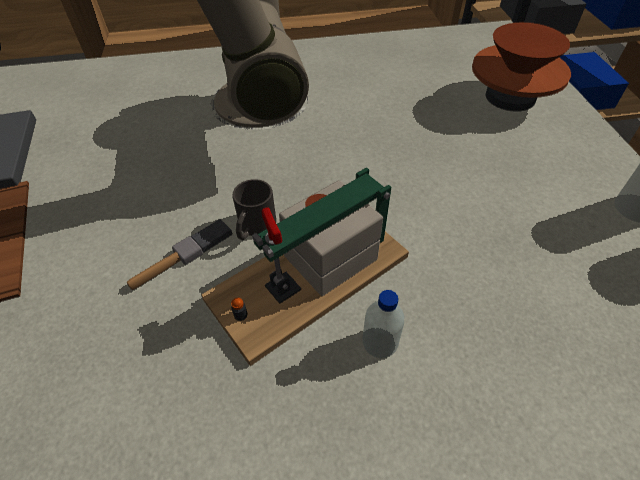

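View pics/top0.png

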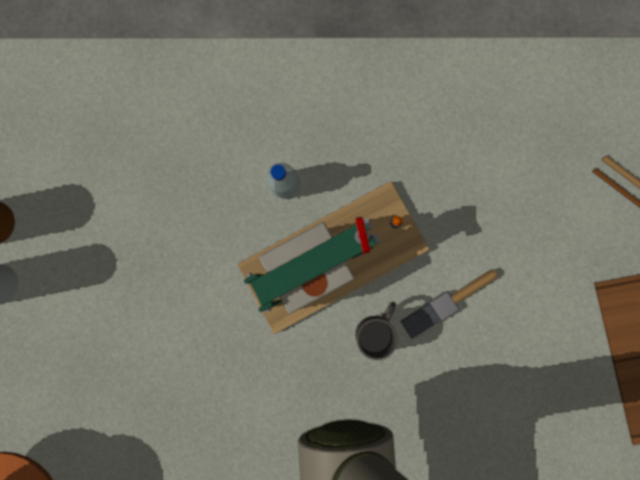

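```bash
python3 - <<'E'
import cv2
a=cv2.imread('pics/scene0.png');cv2.imwrite('pics/scene0z.png',cv2.resize(a[170:350,190:410],None,fx=3.6,fy=3.3,interpolation=cv2.INTER_CUBIC))
a=cv2.imread('pics/top0.png');cv2.imwrite('pics/top0z.png',cv2.resize(a[180:330,240:440],None,fx=4,fy=4,interpolation=cv2.INTER_CUBIC))
E
```

```text
(no output)
```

View pics/scene0z.png

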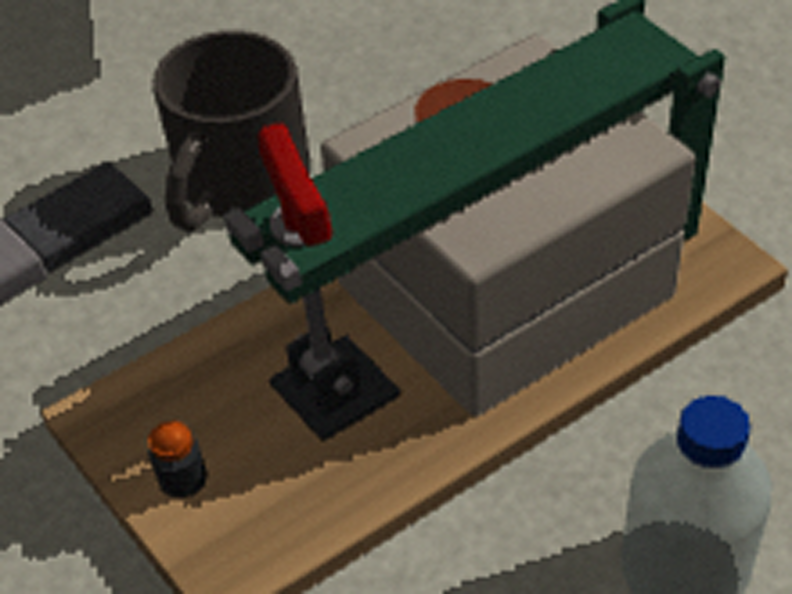

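View pics/top0z.png

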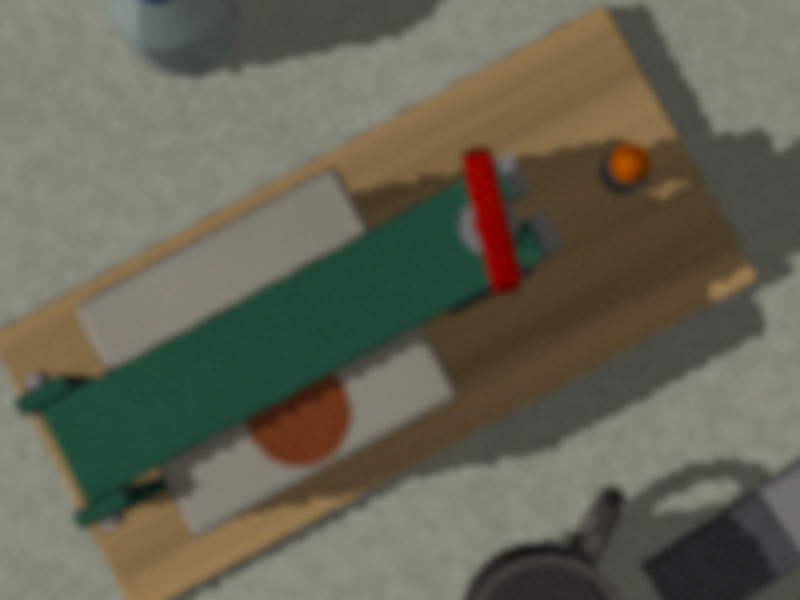

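```bash
cat >> h.py <<'E'
from scipy.spatial.transform import Rotation as R
from scipy.optimize import least_squares
def rotm(q): return R.from_quat([q[1],q[2],q[3],q[0]]).as_matrix()
def proj(c,P):
    M=rotm(c['rotation']); p=(np.atleast_2d(P)-c['eye'])@M
    f=240/np.tan(np.radians(c['fov_y']/2)); return p[:,:2]/p[:,2:]*f+[c['cx'],c['cy']]
def ray(c,uv):
    f=240/np.tan(np.radians(c['fov_y']/2)); d=np.array([(uv[0]-c['cx'])/f,(uv[1]-c['cy'])/f,1]); return rotm(c['rotation'])@d
def at_z(c,uv,z):
    d=ray(c,uv); return c['eye']+d*(z-c['eye'][2])/d[2]
def press2w(p,X):
    c,s=np.cos(p[2]),np.sin(p[2]); X=np.atleast_2d(X); return np.c_[p[0]+c*X[:,0]-s*X[:,1],p[1]+s*X[:,0]+c*X[:,1],X[:,2]]
def tri(c1,u1,c2,u2):
    d1,d2=ray(c1,u1),ray(c2,u2); A=np.c_[d1,-d2]; t=np.linalg.lstsq(A,c2['eye']-c1['eye'],rcond=None)[0]
    a,b=c1['eye']+t[0]*d1,c2['eye']+t[1]*d2; return (a+b)/2,np.linalg.norm(a-b)
E
cat > m.py <<'E'
from h import *
top=capture('top');sc=capture('scene')
T=lambda u,v:(240+u/4,180+v/4)
S=lambda u,v:(190+u/3.6,170+v/3.3)
fl,fr=at_z(top,T(602,8),18),at_z(top,T(755,275),18); bl=at_z(top,T(0,330),18)
print('corners',fl,fr,bl,np.linalg.norm(fl[:2]-fr[:2]),np.linalg.norm(fl[:2]-bl[:2]))
# wings
a,b=at_z(top,T(478,152),188),at_z(top,T(507,290),188); print('wing',a,b,np.linalg.norm(a-b),np.degrees(np.arctan2(*(b-a)[1::-1])))
cap=tri(top,T(627,163),sc,S(170,438)); print('cap',cap)
print('wingtri', tri(top,T(478,152),sc,S(315,215)), tri(top,T(507,290),sc,S(272,130)))
E
python3 m.py
```

```text
corners [702.76348103 -61.31467374  18.        ] [ 575.98706864 -133.0679741    18.        ] [546.57360724 223.04734456  18.        ] 145.6735900952832 324.43340476445826
wing [612.24192202   3.64346641 188.        ] [558.59675179  -7.84811894 188.        ] 54.862198487333615 -167.90913183551214
cap (array([624.53858431, -68.65232275,  51.36838455]), np.float64(1.4864098219683681))
wingtri (array([612.790925  ,   5.19951554, 183.91938608]), np.float64(3.415163938471606)) (array([559.04263401,  -6.82269821, 180.18185308]), np.float64(2.861143900824265))
```

```bash
cat >> m.py <<'E'
# press frame: left is +y. x axis points to image-left-down; 
obs=[]
def add(c,X,uv): obs.append((c,X,uv))
# y sign: z up, x -> back (dir ~ (-.48,.88)); y = (-.88,-.48): i.e. toward robot => fr is +y
add(top,(-110,-75,18),T(602,8)); add(top,(-110,75,18),T(755,275)); add(top,(223,-75,18),T(0,330))
add(sc,(223,-75,18),S(785,272)); add(sc,(-110,75,18),S(42,412)); 
add(sc,(42,-63,130),S(480,290)); add(sc,(168,-63,130),S(695,160))
add(top,(168,-63,130),T(78,312)); add(top,(42,-63,130),T(330,170)); add(top,(42,63,130),T(455,392)); add(top,(168,63,130),T(200,533))
add(sc,(-22,-22,150),S(275,262))
def res(p,per=False):
    r=[proj(c,press2w(p,X))[0]-uv for c,X,uv in obs]
    return np.array(r) if per else np.ravel(r)
s=least_squares(res,[590,0,np.radians(118)],loss='soft_l1'); print(s.x,np.degrees(s.x[2])); print(np.round(res(s.x,True),1))
p=s.x
print('slot px top',proj(top,press2w(p,[(0,0,150),(0,0,177),(0,0,190)])), 'cap', press2w(p,[(-78,0,60)]))
for z in (57,65,75,82): print(z,proj(top,press2w(p,[(-78,0,z)])),proj(sc,press2w(p,[(-78,0,z)])), T(627,163),S(170,425))
E
python3 m.py
```

```text
corners [702.76348103 -61.31467374  18.        ] [ 575.98706864 -133.0679741    18.        ] [546.57360724 223.04734456  18.        ] 145.6735900952832 324.43340476445826
wing [612.24192202   3.64346641 188.        ] [558.59675179  -7.84811894 188.        ] 54.862198487333615 -167.90913183551214
cap (array([624.53858431, -68.65232275,  51.36838455]), np.float64(1.4864098219683681))
wingtri (array([612.790925  ,   5.19951554, 183.91938608]), np.float64(3.415163938471606)) (array([559.04263401,  -6.82269821, 180.18185308]), np.float64(2.861143900824265))
[587.12782349  -2.10986358   2.07496329] 118.88663909569654
[[ 0.5 -1.6]
 [ 0.9  0.7]
 [-3.3  0.8]
 [-0.1 -1.7]
 [-2.9 -1.5]
 [-1.4  1.2]
 [ 3.6 -0.1]
 [-4.3 -6.2]
 [-1.  -6.3]
 [ 3.7  4.6]
 [ 0.4  5.7]
 [ 0.9  5.4]]
slot px top [[362.06967226 236.20828398]
 [362.80834276 234.73103173]
 [363.18226916 233.98322386]] cap [[624.80792457 -70.40488523  60.        ]]
57 [[397.65304752 220.26077772]] [[235.0045398  301.13448098]] (396.75, 220.75) (237.22222222222223, 298.78787878787875)
65 [[398.15907808 219.73689145]] [[234.15729153 298.3206916 ]] (396.75, 220.75) (237.22222222222223, 298.78787878787875)
75 [[398.80433841 219.06886259]] [[233.07638733 294.73090942]] (396.75, 220.75) (237.22222222222223, 298.78787878787875)
82 [[399.26466818 218.59228971]] [[232.30489614 292.16871626]] (396.75, 220.75) (237.22222222222223, 298.78787878787875)
```

>>> {"op": "apply_moves", "data": {
  "targets": [
    [3.0,-1.9,0,0],
    [3.0,-1.9,0,0],
    [3.0,-1.9,0,0],
    [3.0,-1.9,0,0],
    [3.0,-1.9,0,0],
    [3.0,-1.9,0,0],
    [3.0,-1.9,0,0],
    [3.0,-1.9,0,0]
  ]
}}

```text
time_s: 2.35
eef_pos: [342.4, -281.6, 304.1]
ee_rot: [0.0, 0.988, 0.153, 0.0]
force: [0.3, -0.8, 0.2]
grip_width: 0.998
```

>>> {"op": "apply_moves", "data": {
  "targets": [
    [3.0,-1.9,0,0],
    [3.0,-1.9,0,0],
    [3.0,-1.9,0,0],
    [3.0,-1.9,0,0],
    [3.0,-1.9,0,0],
    [3.0,-1.9,0,0],
    [3.0,-1.8,0,5.6],
    [0,0,0,0]
  ]
}}

```text
time_s: 3.15
eef_pos: [503.4, -90.8, 303.7]
ee_rot: [-0.0, 0.994, 0.105, 0.0]
force: [-0.1, 0.1, 0.1]
grip_width: 0.999
```

```bash
python3 - <<'E'
from h import *
s=readout.sense(); print(s['time_s'],s['joints'],s['eef_pos'],s['ee_rot'],s['force'],ctrl.grip_depth)
M=rotm(s['ee_rot']);print(np.round(M,3))
c=save('wrist','wrist1.png');print({k:v for k,v in c.items() if k!='img'})
print(nets.boxes_of('wrist','wingnut_grip')[:2])
E
```

```text
3.15 [-4.08072640e-01  2.83132737e-01  1.53815833e+00  7.60661046e-04
  1.32021782e+00  9.51490868e-01] [503.36458042 -90.77481141 303.70882036] [-3.00322718e-04  9.94437637e-01  1.05326388e-01  2.17532471e-04] [-0.13287331  0.14151723  0.10964166] 53.900000000000006
[[ 0.978  0.209  0.   ]
 [ 0.209 -0.978  0.001]
 [ 0.    -0.001 -1.   ]]
{'fov_y': 65.70646984690485, 'cx': 323.2035256024286, 'cy': 234.48882812749946, 'eye': array([586.23753304, -73.39792926, 374.05233684]), 'rotation': array([ 0.13020519,  0.76630182, -0.62038372, -0.10465258])}
[{'location': [0.3053, 0.1831], 'score': 0.72}]
```

View pics/wrist1.png

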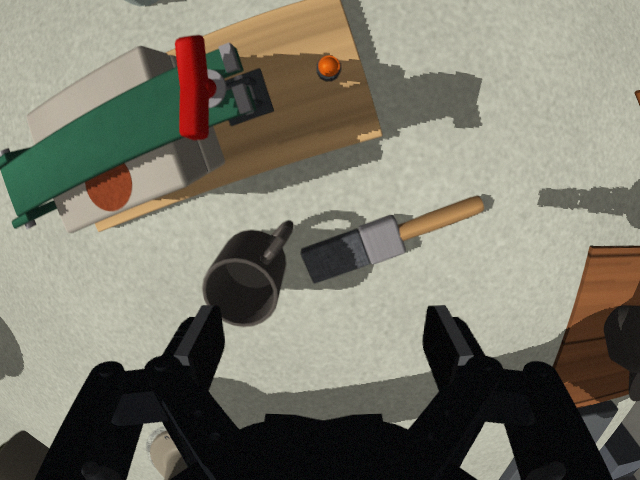

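>>> {"op": "apply_moves", "data": {
  "targets": [
    [3.3,-2.3,0,0],
    [3.3,-2.3,0,0],
    [3.3,-2.3,0,0],
    [0,0,0,0],
    [0,0,0,0]
  ]
}}

```text
time_s: 3.75
eef_pos: [584.0, -5.9, 303.6]
ee_rot: [0.0, 0.994, 0.105, -0.0]
force: [-0.5, -0.2, -0.4]
grip_width: 1.0
```

```bash
cat >> h.py <<'E'
def fproj(c,P):
    M=rotm(c['rotation']); p=(np.atleast_2d(P)-c['eye'])@M
    f=240/np.tan(np.radians(c['fov_y']/2)); rr=np.hypot(p[:,0],p[:,1]); th=np.arctan2(rr,p[:,2]); return p[:,:2]/rr[:,None]*(th*f)[:,None]+[c['cx'],c['cy']]
def fray(c,uv):
    f=240/np.tan(np.radians(c['fov_y']/2)); d=np.array([uv[0]-c['cx'],uv[1]-c['cy']]); r=np.hypot(*d); th=r/f
    v=np.r_[d/r*np.sin(th),np.cos(th)]; return rotm(c['rotation'])@v
def fat_z(c,uv,z):
    d=fray(c,uv); return c['eye']+d*(z-c['eye'][2])/d[2]
E
python3 - <<'E'
from h import *
s=readout.sense(); print(s['time_s'],s['joints'],s['eef_pos'],s['ee_rot'],s['force'],ctrl.grip_depth)
c=save('wrist','wrist2.png');print({k:v for k,v in c.items() if k!='img'})
print(nets.boxes_of('wrist','wingnut_grip')[:2])
a=cv2.imread('pics/wrist2.png')
E
```

```text
3.75 [-2.10411957e-01  4.44900928e-01  1.31019426e+00 -4.03219569e-04
  1.38722032e+00  1.14984103e+00] [584.02973916  -5.88428896 303.59028129] [ 7.62030532e-05  9.94460094e-01  1.05113998e-01 -4.05104814e-04] [-0.53508995 -0.20249038 -0.37440089] 53.900000000000006
{'fov_y': 65.70646984690485, 'cx': 323.2035256024286, 'cy': 234.48882812749946, 'eye': array([666.98467599,  11.53046425, 373.83083357]), 'rotation': array([ 0.1308881 ,  0.76605214, -0.62051112, -0.10487315])}
[{'location': [0.4892, 0.5271], 'score': 0.72}]
```

View pics/wrist2.png

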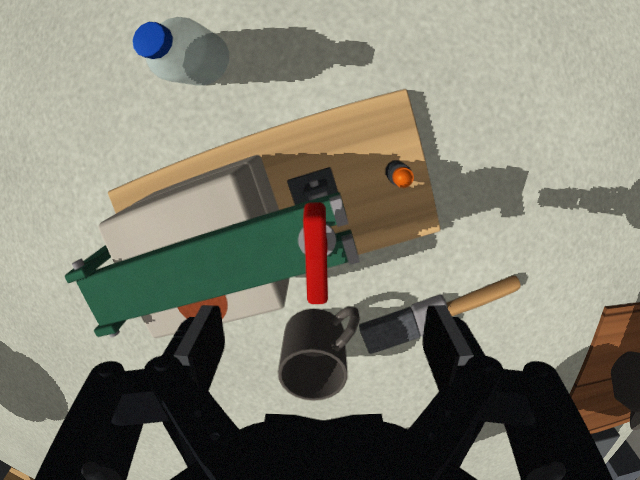

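```bash
python3 - <<'E'
from h import *
a=cv2.imread('pics/wrist2.png');cv2.imwrite('pics/w2z.png',cv2.resize(a[170:320,270:440],None,fx=4.5,fy=4,interpolation=cv2.INTER_CUBIC))
E
```

```text
(no output)
```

View pics/w2z.png

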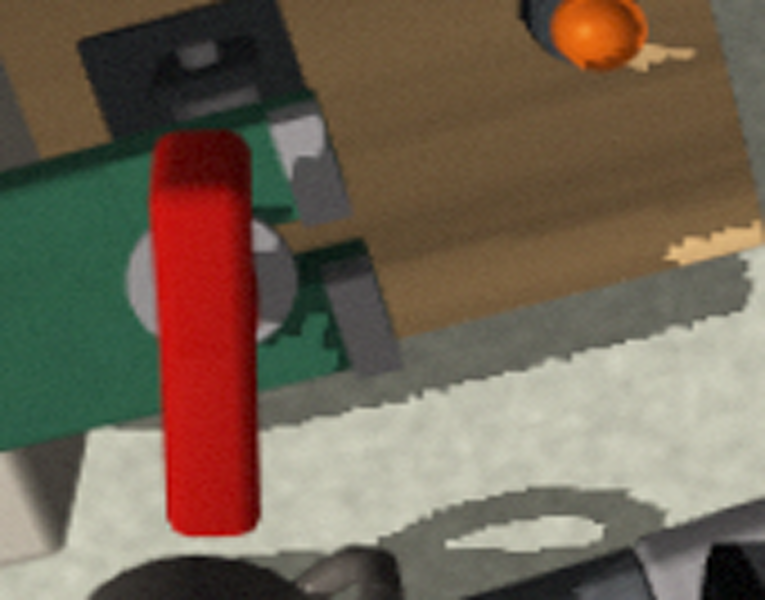

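```bash
python3 - <<'E'
from h import *
c=capture('wrist')
Z=lambda u,v:(270+u/4.5,170+v/4)
a,b=fat_z(c,Z(202,182),190),fat_z(c,Z(212,532),190);print(a,b,np.linalg.norm(a-b),(a+b)/2,np.degrees(np.arctan2((a-b)[1],(a-b)[0])))
l,r=fat_z(c,Z(164,400),190),fat_z(c,Z(258,400),190);print('width',l,r,np.linalg.norm(l-r))
# washer centre, z=152
w=[fat_z(c,Z(127,280),152),fat_z(c,Z(298,280),152)];print('washer',w,np.mean(w,0),np.linalg.norm(w[0]-w[1]))
# cap
print('cap',[fat_z(c,Z(597,28),z) for z in (57,65,75)])
# lip corners top at z=155
print('lip',[fat_z(c,Z(*u),155) for u in [(342,212),(397,365)]], [fat_z(c,Z(*u),150) for u in [(327,265),(362,250)]])
E
```

```text
[612.90415714   3.44145113 190.        ] [562.52623104  -8.02673017 190.        ] 51.666765148574186 [587.71519409  -2.29263952 190.        ] 12.82443651482634
width [581.6518885    1.80915986 190.        ] [584.00565706  -9.34106684 190.        ] 11.395954627065429
washer [array([583.70384328,   9.11017134, 152.        ]), array([588.68932994, -14.60592544, 152.        ])] [586.19658661  -2.74787705 152.        ] 24.23444498094919
cap [array([624.80268815, -69.9890156 ,  57.        ]), array([625.8572782 , -67.95389525,  65.        ]), array([627.17551576, -65.40999482,  75.        ])]
lip [array([601.93219022, -17.76196672, 155.        ]), array([578.41002524, -31.35348183, 155.        ])] [array([591.33588532, -18.32461087, 150.        ]), array([594.84059262, -22.63555231, 150.        ])]
```

>>> {"op": "apply_moves", "data": {
  "targets": [
    [0.32,-0.28,0,0],
    [0,0,2.0,0],
    [0,0,2.0,0],
    [0,0,1.5,0],
    [0,0,1.0,0],
    [0,0,0,0]
  ],
  "grip": 3.5,
  "force": 20
}}

```text
time_s: 4.5
eef_pos: [586.4, -2.0, 237.9]
ee_rot: [-0.0, 0.995, 0.105, -0.001]
force: [0.2, -0.4, 0.1]
grip_width: 0.414
```

```bash
python3 - <<'E'
from h import *
s=readout.sense(); print(s['time_s'],s['eef_pos'],s['force'],s['grip_width'])
c=save('wrist','wrist3.png')
E
```

```text
4.5 [586.44984231  -2.03968201 237.92901259] [ 0.20585461 -0.37394449  0.05800698] 0.41396137605739125
```

View pics/wrist3.png

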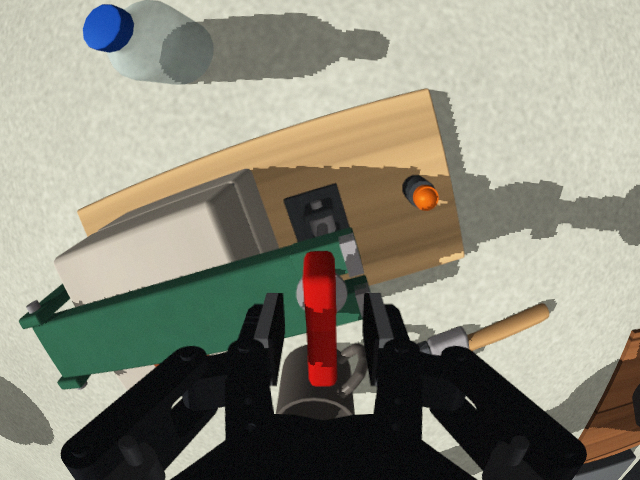

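>>> {"op": "apply_moves", "data": {
  "targets": [
    [0,0,0,0],
    [0,0,0,0],
    [0,0,0,0],
    [0,0,0,0],
    [0,0,0,0]
  ],
  "grip": 0.5,
  "force": 30
}}

```text
time_s: 5.05
eef_pos: [587.1, -1.8, 239.8]
ee_rot: [0.0, 0.994, 0.105, 0.001]
force: [-0.1, 1.9, 5.9]
grip_width: 0.126
```

>>> {"op": "apply_moves", "data": {
  "targets": [
    [0,0,-0.1,0],
    [0,0,-0.1,0],
    [0,0,0,0]
  ]
}}

```text
time_s: 5.35
eef_pos: [586.9, -1.8, 240.2]
ee_rot: [-0.0, 0.994, 0.105, -0.0]
force: [4.4, 1.0, -4.9]
grip_width: 0.125
```

>>> {"op": "apply_moves", "data": {
  "targets": [
    [0,0,0.05,-3],
    [0,0,-0.02,-5],
    [0,0,-0.02,-5],
    [0,0,-0.02,-5],
    [0,0,-0.02,-5],
    [0,0,0,0]
  ]
}}

```text
time_s: 5.95
eef_pos: [586.9, -1.9, 240.9]
ee_rot: [-0.0, 0.954, 0.301, -0.0]
force: [3.4, 0.2, -3.0]
grip_width: 0.132
```

```bash
python3 - <<'E'
from h import *
s=readout.sense(); print(s['time_s'],s['eef_pos'],s['force'],s['wrist_torque'],s['grip_width'],s['joints'])
c=save('wrist','wrist4.png')
E
```

```text
5.95 [586.87726571  -1.89846112 240.91582473] [ 3.37297597  0.24885645 -3.00897196] [ 0.07325026 -0.70439965  0.06605269] 0.13178126780091057 [-2.02702222e-01  5.00323658e-01  1.39246409e+00 -6.48821978e-05
  1.24897036e+00  7.55966191e-01]
```

View pics/wrist4.png

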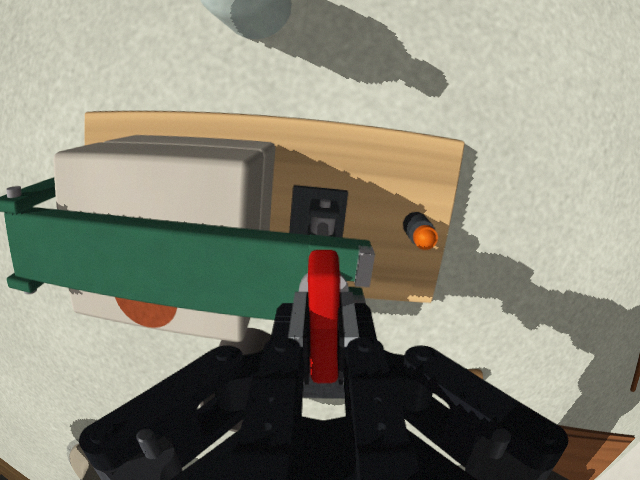

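>>> {"op": "apply_moves", "data": {
  "targets": [
    [0,0,-0.023,-7],
    [0,0,-0.023,-7],
    [0,0,-0.023,-7],
    [0,0,-0.023,-7],
    [0,0,-0.023,-7],
    [0,0,-0.023,-7],
    [0,0,-0.023,-7],
    [0,0,-0.023,-7]
  ]
}}

```text
time_s: 6.8
eef_pos: [587.1, -1.9, 242.8]
ee_rot: [0.0, 0.7, 0.714, 0.0]
force: [4.9, 0.2, -4.3]
grip_width: 0.132
```

>>> {"op": "apply_moves", "data": {
  "targets": [
    [0,0.1,-0.015,-7],
    [0,0,-0.018,-7],
    [0,0,-0.018,-7],
    [0,0,-0.023,-7],
    [0,0,-0.023,-7],
    [0,0,-0.023,-7],
    [0,0,-0.023,-7],
    [0,0,0,0]
  ]
}}

```text
time_s: 7.6
eef_pos: [587.8, -1.6, 244.4]
ee_rot: [-0.0, 0.342, 0.94, 0.0]
force: [3.1, 1.9, -1.4]
grip_width: 0.128
```

>>> {"op": "apply_moves", "data": {
  "targets": [
    [0,0,-0.02,-7],
    [0,0,-0.02,-7],
    [0,0,-0.02,-7],
    [0,0,-0.023,-7],
    [0,0,-0.023,-7],
    [0,0,-0.023,-7],
    [0,0,-0.023,-7],
    [0,0,0,0]
  ]
}}

```text
time_s: 8.4
eef_pos: [587.8, -1.3, 246.0]
ee_rot: [0.0, -0.078, 0.997, 0.001]
force: [2.3, 3.4, -2.1]
grip_width: 0.132
```

```bash
python3 - <<'E'
from h import *
s=readout.sense(); print(s['time_s'],s['eef_pos'],s['force'],s['wrist_torque'],s['grip_width'],s['joints'])
c=save('wrist','wrist5.png');c=save('scene','scene5.png')
a=cv2.imread('pics/scene5.png');cv2.imwrite('pics/scene5z.png',cv2.resize(a[140:350,170:410],None,fx=3,fy=2.8,interpolation=cv2.INTER_CUBIC))
E
```

```text
8.4 [587.84670413  -1.26301829 245.98032022] [ 2.26967202  3.38328422 -2.13636485] [ 0.75685503 -0.61657996  0.11918623] 0.13189515820182843 [-2.01661705e-01  4.97631795e-01  1.38285419e+00  1.18887143e-03
  1.26124118e+00 -1.92887915e+00]
```

View pics/wrist5.png

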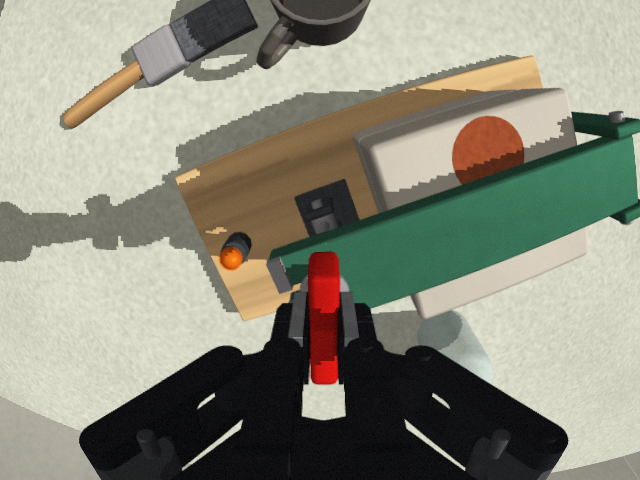

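View pics/scene5z.png

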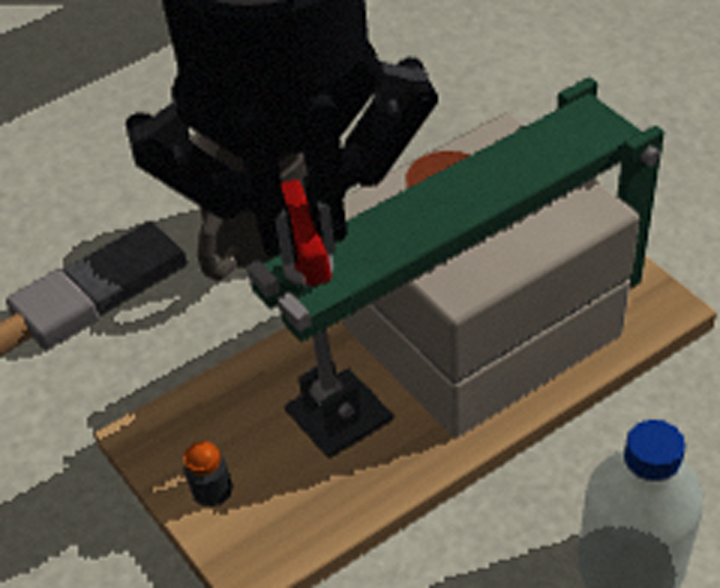

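>>> {"op": "apply_moves", "data": {
  "targets": [
    [0,0,-0.02,-7],
    [0,0,-0.02,-7],
    [0,0,-0.02,-7],
    [0,0,-0.023,-7],
    [0,0,-0.023,-7],
    [0,0,-0.023,-7],
    [0,0,0,0]
  ]
}}

```text
time_s: 9.2
eef_pos: [587.7, -1.1, 247.3]
ee_rot: [0.0, -0.43, 0.903, 0.001]
force: [2.3, 4.0, -0.7]
grip_width: 0.136
```

>>> {"op": "apply_moves", "data": {
  "targets": [
    [0,0,0,0],
    [0,0,0,0],
    [0,0,0,0],
    [0,0,-2,0],
    [0,0,-2,0]
  ],
  "grip": 3.5
}}

```text
time_s: 9.7
eef_pos: [587.6, -2.0, 287.5]
ee_rot: [-0.001, -0.43, 0.903, 0.0]
force: [0.1, -0.7, 0.9]
grip_width: 0.406
```

>>> {"op": "apply_moves", "data": {
  "targets": [
    [0,0,0,8.5],
    [0,0,0,8.5],
    [0,0,0,8.5],
    [0,0,0,8.5],
    [0,0,0,8.5],
    [0,0,0,8.5],
    [0,0,0,8.5],
    [0,0,0,8.5]
  ]
}}

```text
time_s: 10.5
eef_pos: [587.7, -2.0, 287.3]
ee_rot: [-0.0, 0.151, 0.988, -0.0]
force: [-0.6, 0.6, 0.3]
grip_width: 0.412
```

>>> {"op": "apply_moves", "data": {
  "targets": [
    [0,0,0,8.5],
    [0,0,0,8.5],
    [0,0,0,8.5],
    [0,0,0,8.5],
    [0,0,0,8.5],
    [0,0,0,8.5],
    [0,0,0,8.5],
    [0,0,0,8.5]
  ]
}}

```text
time_s: 11.3
eef_pos: [587.7, -2.0, 287.3]
ee_rot: [-0.0, 0.678, 0.735, -0.0]
force: [0.9, -0.6, -0.1]
grip_width: 0.41
```

>>> {"op": "apply_moves", "data": {
  "targets": [
    [0,0,0,8.5],
    [0,0,0,8.5],
    [0,0,0,8.5],
    [0,0,0,8.5],
    [0,0,0,8.5],
    [0,0,0,1.5],
    [0,0,0,0]
  ]
}}

```text
time_s: 12.0
eef_pos: [587.8, -1.9, 287.3]
ee_rot: [0.0, 0.902, 0.432, -0.0]
force: [-1.1, -0.8, -0.6]
grip_width: 0.409
```

```bash
python3 - <<'E'
from h import *
s=readout.sense(); print(s['time_s'],s['eef_pos'],s['ee_rot'],s['force'],s['grip_width'],s['joints'])
M=rotm(s['ee_rot']);print('yaw',np.degrees(np.arctan2(M[1,0],M[0,0])))
c=save('wrist','wrist6.png')
E
```

```text
12.0 [587.77969676  -1.90764752 287.29317272] [ 2.49644970e-05  9.02035648e-01  4.31661531e-01 -1.11546838e-04] [-1.09333815 -0.75452498 -0.63091272] 0.40891555900200377 [-2.02366676e-01  4.64083276e-01  1.32402347e+00 -1.78768049e-04
  1.35363353e+00  4.75800282e-01]
yaw 51.146103455890305
```

View pics/wrist6.png

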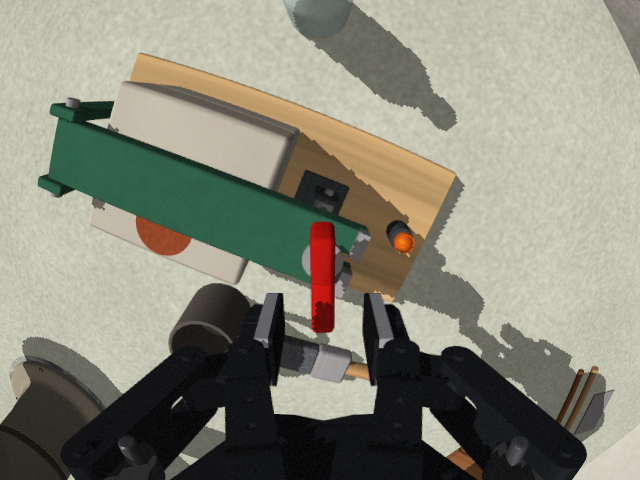

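>>> {"op": "apply_moves", "data": {
  "targets": [
    [0,0,2,0],
    [0,0,2.0,0],
    [0,0,0,0]
  ]
}}

```text
time_s: 12.35
eef_pos: [587.0, -1.7, 244.9]
ee_rot: [-0.001, 0.902, 0.432, -0.002]
force: [-0.3, -0.4, -0.6]
grip_width: 0.407
```

>>> {"op": "apply_moves", "data": {
  "targets": [
    [0,0,-0.05,0],
    [0,0,-0.05,0],
    [0,0,-0.05,0],
    [0,0,0,0],
    [0,0,0,0]
  ],
  "grip": 0.5
}}

```text
time_s: 12.85
eef_pos: [588.0, -1.8, 249.3]
ee_rot: [0.0, 0.902, 0.431, 0.0]
force: [-1.1, 0.5, 1.0]
grip_width: 0.131
```

>>> {"op": "apply_moves", "data": {
  "targets": [
    [0,0,-0.02,-7],
    [0,0,-0.02,-7],
    [0,0,-0.02,-7],
    [0,0,-0.023,-7],
    [0,0,-0.023,-7],
    [0,0,-0.023,-7],
    [0,0,-0.023,-7],
    [0,0,0,0]
  ]
}}

```text
time_s: 13.65
eef_pos: [588.1, -1.8, 250.9]
ee_rot: [0.001, 0.642, 0.767, 0.0]
force: [0.5, -1.0, 1.6]
grip_width: 0.129
```

>>> {"op": "apply_moves", "data": {
  "targets": [
    [0,0,-0.02,-7],
    [0,0,-0.02,-6.5],
    [0,0,-0.02,-5],
    [0,0,0,0]
  ]
}}

```text
time_s: 14.05
eef_pos: [588.1, -1.8, 251.5]
ee_rot: [0.001, 0.512, 0.859, 0.0]
force: [1.1, 0.1, 3.5]
grip_width: 0.133
```

```bash
python3 - <<'E'
from h import *
s=readout.sense(); print(s['time_s'],s['eef_pos'],s['ee_rot'],s['force'],s['wrist_torque'],s['grip_width'],s['joints'])
M=rotm(s['ee_rot']);print('yaw',np.degrees(np.arctan2(M[1,0],M[0,0])))
c=save('wrist','wrist7.png')
E
```

```text
14.05 [588.09217038  -1.79865652 251.48141585] [6.25007237e-04 5.11987465e-01 8.58992625e-01 3.39151582e-04] [1.080146   0.05278005 3.45083287] [ 0.18696262 -0.09437456  0.10971673] 0.1326674832521669 [-2.02200491e-01  4.92722021e-01  1.37558679e+00  2.39849804e-04
  1.27188025e+00 -6.98073160e-01]
yaw 118.40734794105853
```

View pics/wrist7.png

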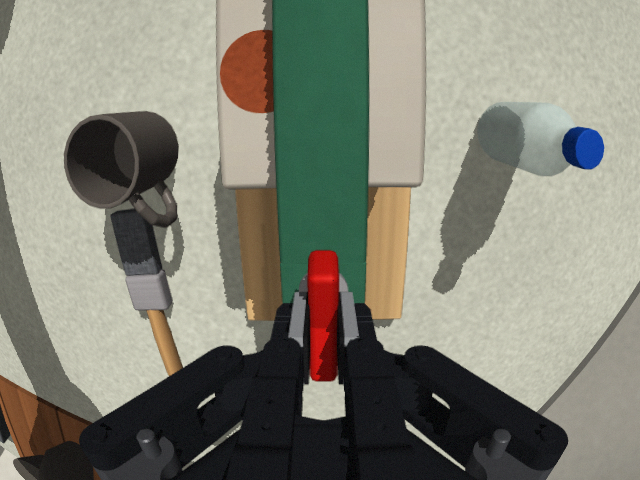

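>>> {"op": "apply_moves", "data": {
  "targets": [
    [0,0,0,0],
    [0,0,0,0],
    [0,0,0,0],
    [0,0,-2,0],
    [0,0,-2.5,0],
    [0,0,-1.5,0]
  ],
  "grip": 3.5
}}

```text
time_s: 14.7
eef_pos: [588.0, -1.8, 312.5]
ee_rot: [0.001, 0.511, 0.859, 0.0]
force: [0.2, -0.5, 0.0]
grip_width: 0.405
```

>>> {"op": "apply_moves", "data": {
  "targets": [
    [3,0,0,0],
    [2,0,0,0],
    [0,0,0,0],
    [0,0,0,0],
    [0,0,0,0]
  ],
  "grip": 0
}}

```text
time_s: 15.2
eef_pos: [564.2, 41.7, 310.6]
ee_rot: [-0.0, 0.511, 0.859, -0.0]
force: [0.0, -1.1, -0.3]
grip_width: -0.002
```

>>> {"op": "apply_moves", "data": {
  "targets": [
    [0,0,2.5,0],
    [0,0,2.0,0],
    [0,0,1.0,0],
    [0,0,0,0],
    [0,0,0,0]
  ]
}}

```text
time_s: 15.7
eef_pos: [564.3, 41.8, 256.6]
ee_rot: [0.0, 0.511, 0.859, 0.0]
force: [-0.2, 1.0, 0.5]
grip_width: 0.001
```

```bash
python3 - <<'E'
from h import *
s=readout.sense(); print(s['time_s'],s['eef_pos'],s['ee_rot'],s['force'],s['wrist_torque'],s['grip_width'])
for n in ['wrist','scene']: c=save(n,n+'8.png')
a=cv2.imread('pics/scene8.png');cv2.imwrite('pics/scene8z.png',cv2.resize(a[140:350,170:410],None,fx=3,fy=2.8,interpolation=cv2.INTER_CUBIC))
E
```

```text
15.7 [564.34406499  41.8351016  256.62451797] [4.74867464e-04 5.11198705e-01 8.59462403e-01 1.92175900e-04] [-0.20083106  0.99599677  0.49307223] [-0.02212208  0.01233745 -0.02664401] 0.0005665884754839706
```

View pics/wrist8.png

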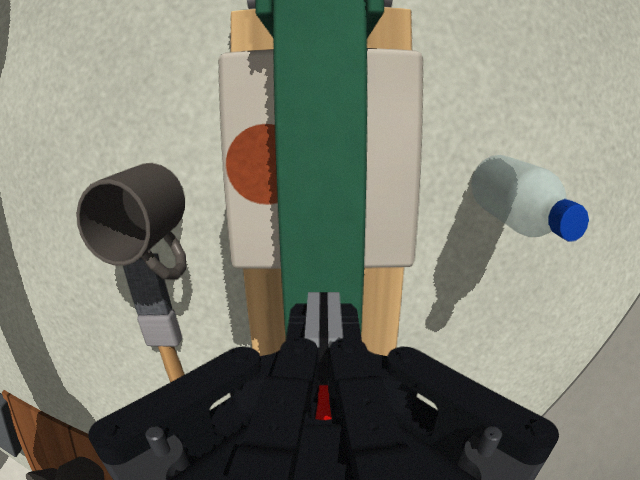

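View pics/scene8z.png

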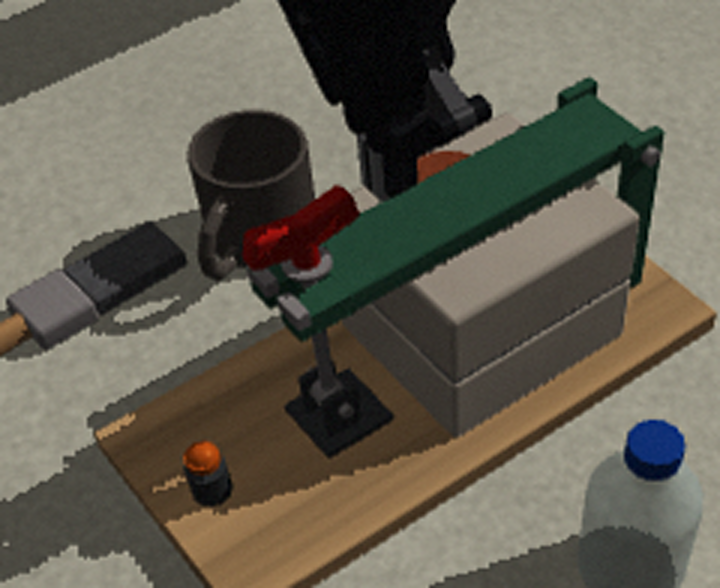

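```bash
python3 - <<'E'
import numpy as np
s=138.6
prev=None
for phi in np.arange(0,1.45,.1):
    x=-s*np.sin(phi)+29*np.cos(phi)+11; z=45+s*np.cos(phi)+29*np.sin(phi)+73
    print(round(phi,2),round(x,1),round(z,1), None if prev is None else (round((x-prev[0])/10,2),round((prev[1]-z)/10,2))); prev=(x,z)
E
```

```text
0.0 40.0 256.6 None
0.1 26.0 258.8 (np.float64(-1.4), np.float64(-0.22))
0.2 11.9 259.6 (np.float64(-1.41), np.float64(-0.08))
0.3 -2.3 259.0 (np.float64(-1.41), np.float64(0.06))
0.4 -16.3 257.0 (np.float64(-1.4), np.float64(0.2))
0.5 -30.0 253.5 (np.float64(-1.37), np.float64(0.34))
0.6 -43.3 248.8 (np.float64(-1.33), np.float64(0.48))
0.7 -56.1 242.7 (np.float64(-1.28), np.float64(0.61))
0.8 -68.2 235.4 (np.float64(-1.21), np.float64(0.73))
0.9 -79.5 226.9 (np.float64(-1.13), np.float64(0.85))
1.0 -90.0 217.3 (np.float64(-1.04), np.float64(0.96))
1.1 -99.4 206.7 (np.float64(-0.94), np.float64(1.06))
1.2 -107.7 195.3 (np.float64(-0.83), np.float64(1.15))
1.3 -114.8 183.0 (np.float64(-0.71), np.float64(1.22))
1.4 -120.7 170.1 (np.float64(-0.59), np.float64(1.29))
```

>>> {"op": "apply_moves", "data": {
  "targets": [
    [-0.5,0,0,0],
    [-0.3,0,0,0],
    [-0.2,0,0,0],
    [-0.1,0,0,0],
    [0,0,0,0]
  ]
}}

```text
time_s: 16.3
eef_pos: [569.3, 32.5, 256.1]
ee_rot: [0.0, 0.511, 0.86, 0.0]
force: [-1.1, 1.3, 1.1]
grip_width: 0.002
```

>>> {"op": "apply_moves", "data": {
  "targets": [
    [-0.15,0,-0.02,0],
    [-0.15,0,-0.02,0],
    [-0.15,0,-0.02,0],
    [-0.1,0,-0.02,0],
    [0,0,0,0]
  ]
}}

```text
time_s: 16.8
eef_pos: [571.9, 27.5, 256.8]
ee_rot: [0.0, 0.511, 0.86, 0.0]
force: [-0.2, 1.0, 2.0]
grip_width: -0.003
```

>>> {"op": "apply_moves", "data": {
  "targets": [
    [-0.15,0,-0.02,0],
    [-0.15,0,-0.02,0],
    [-0.15,0,-0.02,0],
    [-0.1,0,-0.02,0],
    [0,0,0,0]
  ]
}}

```text
time_s: 17.3
eef_pos: [574.6, 22.6, 257.5]
ee_rot: [0.0, 0.511, 0.86, -0.0]
force: [-0.3, 0.9, 1.9]
grip_width: 0.002
```

>>> {"op": "apply_moves", "data": {
  "targets": [
    [-0.2,0,-0.02,0],
    [-0.2,0,-0.02,0],
    [-0.2,0,-0.01,0],
    [-0.2,0,-0.01,0],
    [0,0,0,0]
  ]
}}

```text
time_s: 17.8
eef_pos: [578.4, 15.5, 258.1]
ee_rot: [0.0, 0.511, 0.859, -0.0]
force: [-0.2, 0.8, 1.0]
grip_width: 0.003
```

```bash
python3 - <<'E'
from h import *
s=readout.sense(); print(s['time_s'],s['eef_pos'],s['force'],s['wrist_torque'])
for n in ['scene']: c=save(n,n+'9.png')
a=cv2.imread('pics/scene9.png');cv2.imwrite('pics/scene9z.png',cv2.resize(a[140:350,170:410],None,fx=3,fy=2.8,interpolation=cv2.INTER_CUBIC))
E
```

```text
17.8 [578.42422655  15.47100764 258.08131191] [-0.1653898   0.77239599  0.96932316] [ 0.23367492  0.01460226 -0.02831638]
```

View pics/scene9z.png

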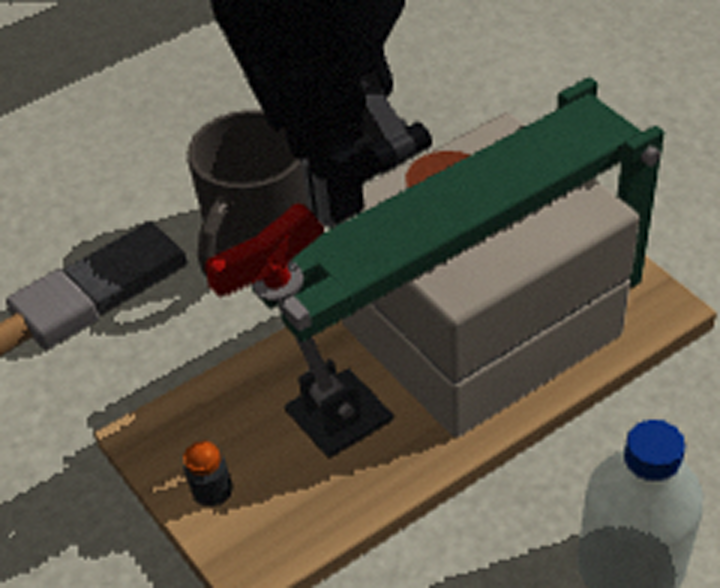

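>>> {"op": "apply_moves", "data": {
  "targets": [
    [-0.4,0,-0.02,0],
    [-0.4,0,0,0],
    [-0.4,0,0.02,0],
    [-0.4,0,0.03,0],
    [-0.4,0,0.05,0],
    [-0.4,0,0.07,0],
    [-0.4,0,0.08,0],
    [0,0,0,0]
  ]
}}

```text
time_s: 18.65
eef_pos: [591.8, -9.4, 255.6]
ee_rot: [-0.0, 0.511, 0.859, -0.0]
force: [-0.5, 0.9, 0.5]
grip_width: 0.001
```

>>> {"op": "apply_moves", "data": {
  "targets": [
    [-0.4,0,0.09,0],
    [-0.4,0,0.1,0],
    [-0.4,0,0.11,0],
    [-0.4,0,0.13,0],
    [-0.4,0,0.14,0],
    [-0.4,0,0.15,0],
    [-0.4,0,0.17,0],
    [0,0,0,0]
  ]
}}

```text
time_s: 19.45
eef_pos: [605.1, -33.9, 246.4]
ee_rot: [-0.0, 0.511, 0.859, -0.0]
force: [0.2, -0.2, 0.2]
grip_width: 0.001
```

```bash
python3 - <<'E'
from h import *
s=readout.sense(); print(s['time_s'],s['eef_pos'],s['force'],s['wrist_torque'], (s['eef_pos'][:2]-[587.5,-2])@[-.477,.879])
for n in ['scene','wrist']: c=save(n,n+'10.png')
a=cv2.imread('pics/scene10.png');cv2.imwrite('pics/scene10z.png',cv2.resize(a[140:350,170:410],None,fx=3,fy=2.8,interpolation=cv2.INTER_CUBIC))
E
```

```text
19.45 [605.11507838 -33.91729101 246.36173794] [ 0.24803613 -0.16736433  0.24199907] [ 0.00122501 -0.01817892 -0.05426492] -36.457691181023755
```

View pics/scene10z.png

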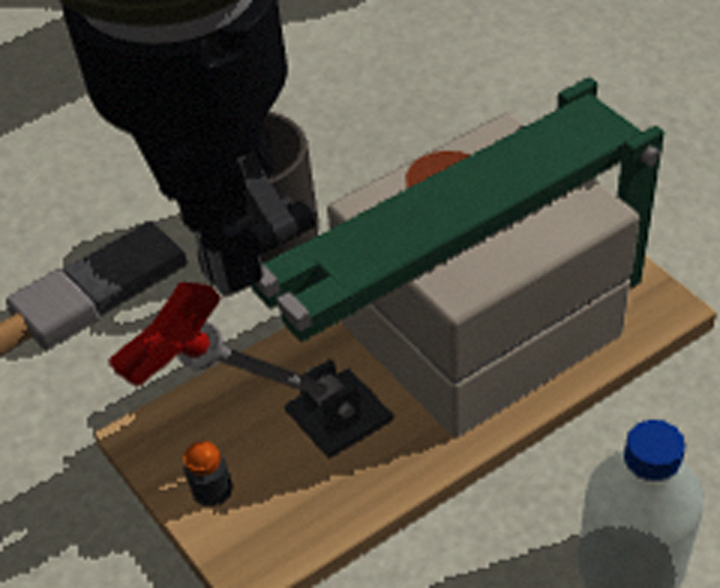

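View pics/wrist10.png

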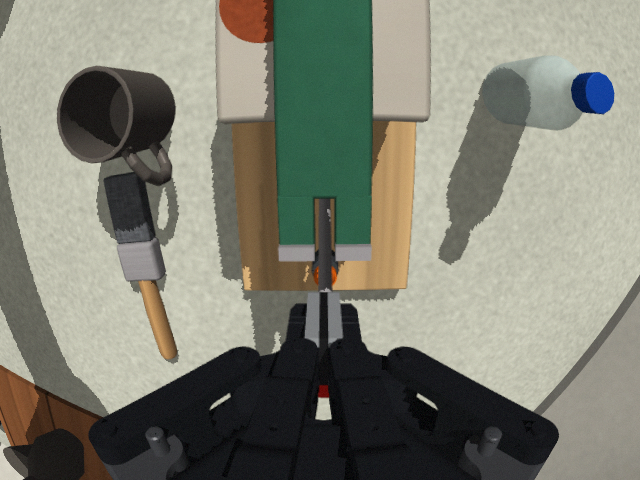

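```bash
python3 - <<'E'
from h import *
sc=capture('scene'); p=(587.3,-2.1,2.0749)
for phi in (.6,.7,.8,.9,1.0):
    for r in (0,115,): pass
    X=[[-r*np.sin(phi),0,45+r*np.cos(phi)] for r in (0,115,141)]
    e=[-128*np.sin(phi)+29*np.cos(phi),0,45+128*np.cos(phi)+29*np.sin(phi)]
    q=(proj(sc,press2w(p,X+[e]))-[170,140])*[3,2.8]; print(phi,np.round(q).tolist())
E
```

```text
0.6 [[324.0, 390.0], [191.0, 349.0], [155.0, 338.0], [213.0, 299.0]]
0.7 [[324.0, 390.0], [176.0, 366.0], [136.0, 360.0], [192.0, 318.0]]
0.8 [[324.0, 390.0], [163.0, 384.0], [120.0, 382.0], [173.0, 337.0]]
0.9 [[324.0, 390.0], [153.0, 402.0], [107.0, 404.0], [155.0, 358.0]]
1.0 [[324.0, 390.0], [144.0, 419.0], [96.0, 426.0], [140.0, 378.0]]
```

>>> {"op": "apply_moves", "data": {
  "targets": [
    [-0.66,0,0.24,0],
    [-0.65,0,0.29,0],
    [-0.63,0,0.32,0],
    [-0.61,0,0.36,0],
    [-0.59,0,0.38,0],
    [-0.57,0,0.42,0],
    [0,0,0,0]
  ]
}}

```text
time_s: 20.3
eef_pos: [622.8, -66.8, 226.0]
ee_rot: [-0.0, 0.511, 0.859, -0.0]
force: [0.2, 0.3, -0.2]
grip_width: -0.001
```

>>> {"op": "apply_moves", "data": {
  "targets": [
    [-0.53,0,0.47,0],
    [-0.52,0,0.48,0],
    [-0.5,0,0.5,0],
    [-0.46,0,0.53,0],
    [0,0,0,0],
    [0,0,0,0]
  ]
}}

```text
time_s: 20.9
eef_pos: [632.3, -83.7, 206.7]
ee_rot: [-0.0, 0.511, 0.86, -0.0]
force: [1.1, 1.0, -0.3]
grip_width: -0.003
```

```bash
python3 - <<'E'
from h import *
s=readout.sense(); print(s['time_s'],s['eef_pos'],s['force'],s['wrist_torque'], (s['eef_pos'][:2]-[587.5,-2])@[-.477,.879])
for n in ['scene','wrist']: c=save(n,n+'11.png')
a=cv2.imread('pics/scene11.png');cv2.imwrite('pics/scene11z.png',cv2.resize(a[180:350,170:410],None,fx=3.3,fy=3.5,interpolation=cv2.INTER_CUBIC))
E
```

```text
20.9 [632.29505837 -83.74852322 206.65584007] [ 1.14306309  0.99226131 -0.27416439] [ 0.03286996 -0.06430035  0.02040178] -93.22419474932168
```

View pics/scene11z.png

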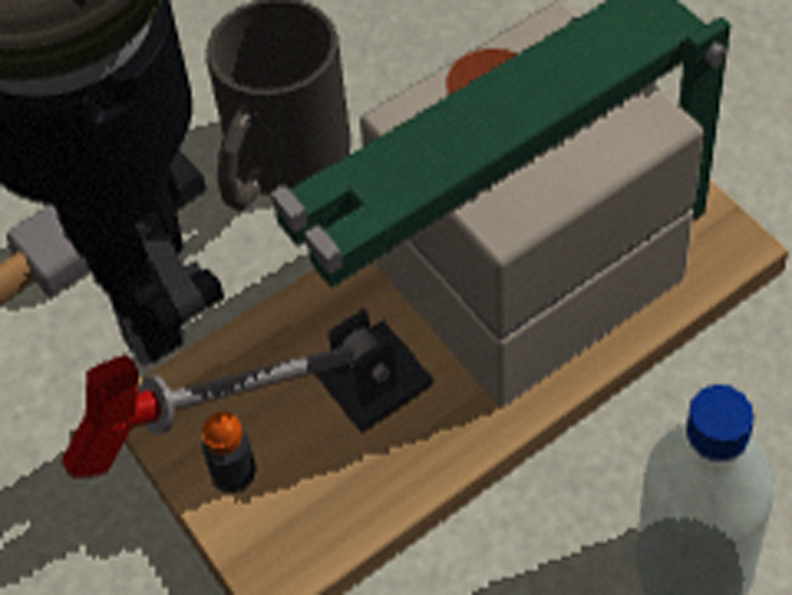

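View pics/wrist11.png

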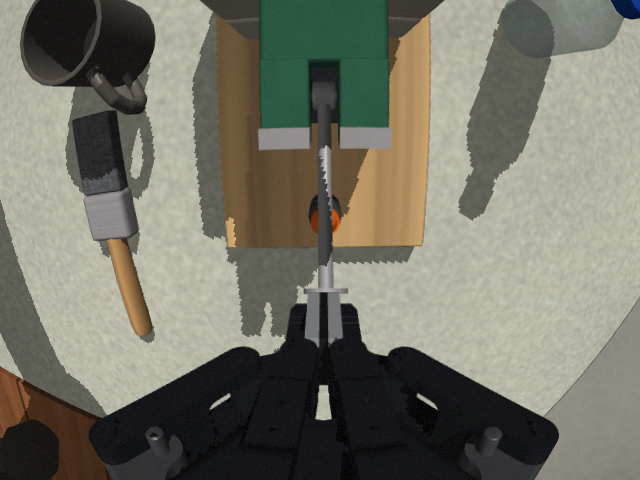

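>>> {"op": "apply_moves", "data": {
  "targets": [
    [-0.18,0,0.22,0],
    [-0.17,0,0.23,0],
    [-0.17,0,0.23,0],
    [-0.17,0,0.23,0],
    [-0.16,0,0.23,0]
  ]
}}

```text
time_s: 21.5
eef_pos: [636.5, -91.3, 195.4]
ee_rot: [-0.0, 0.511, 0.86, 0.0]
force: [-0.1, 0.3, 1.8]
grip_width: 0.0
```

>>> {"op": "apply_moves", "data": {
  "targets": [
    [-0.15,0,0.24,0],
    [-0.15,0,0.24,0]
  ]
}}

```text
time_s: 21.7
eef_pos: [637.9, -93.9, 190.6]
ee_rot: [-0.0, 0.511, 0.86, -0.0]
force: [0.5, -1.0, 1.0]
grip_width: -0.001
```

```bash
python3 - <<'E'
from h import *
s=readout.sense(); print(s['time_s'],s['eef_pos'],s['force'],s['wrist_torque'], (s['eef_pos'][:2]-[587.5,-2])@[-.477,.879])
for n in ['scene']: c=save(n,n+'12.png')
a=cv2.imread('pics/scene12.png');cv2.imwrite('pics/scene12z.png',cv2.resize(a[260:340,180:300],None,fx=6.5,fy=7,interpolation=cv2.INTER_CUBIC))
E
```

```text
21.7 [637.90945653 -93.90327288 190.56888024] [ 0.53233724 -0.99278869  0.99387734] [ 0.02102285 -0.03816508 -0.00570077] -104.8282876304243
```

View pics/scene12z.png

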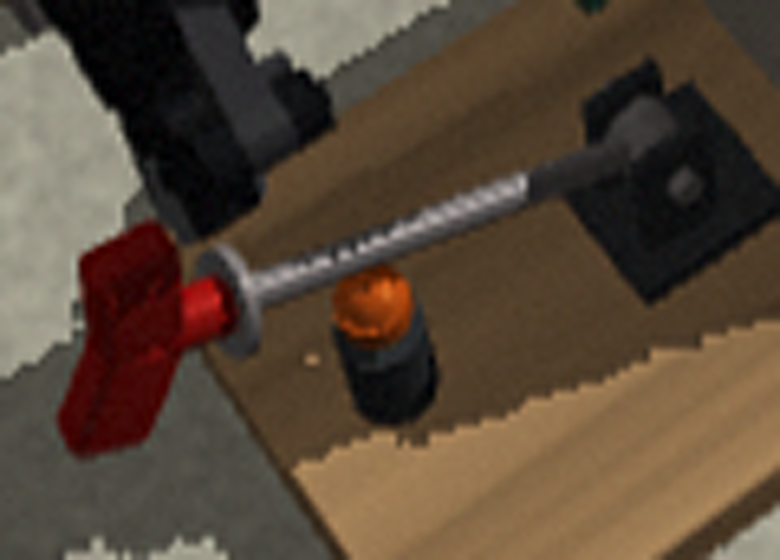

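>>> {"op": "apply_moves", "data": {
  "targets": [
    [-0.08,0,0.12,0],
    [-0.08,0,0.12,0],
    [-0.07,0,0.12,0]
  ]
}}

```text
time_s: 22.05
eef_pos: [638.9, -95.8, 187.1]
ee_rot: [-0.0, 0.511, 0.86, -0.0]
force: [-0.5, -0.4, 0.5]
grip_width: 0.002
```

>>> {"op": "apply_moves", "data": {
  "targets": [
    [-0.07,0,0.12,0],
    [-0.07,0,0.12,0]
  ]
}}

```text
time_s: 22.25
eef_pos: [639.6, -97.0, 184.7]
ee_rot: [-0.0, 0.511, 0.86, -0.0]
force: [-0.4, 0.8, -0.2]
grip_width: -0.003
```

>>> {"op": "apply_moves", "data": {
  "targets": [
    [-0.07,0,0.12,0],
    [-0.07,0,0.12,0]
  ]
}}

```text
time_s: 22.45
eef_pos: [640.3, -98.3, 182.3]
ee_rot: [-0.0, 0.511, 0.86, -0.0]
force: [-0.3, 1.5, 0.8]
grip_width: 0.004
```

```bash
python3 - <<'E'
from h import *
s=readout.sense(); print(s['time_s'],s['eef_pos'],s['force'],s['wrist_torque'], (s['eef_pos'][:2]-[587.5,-2])@[-.477,.879])
for n in ['scene','wrist']: c=save(n,n+'13.png')
a=cv2.imread('pics/scene13.png');cv2.imwrite('pics/scene13z.png',cv2.resize(a[260:340,180:300],None,fx=6.5,fy=7,interpolation=cv2.INTER_CUBIC))
E
```

```text
22.45 [640.2675158  -98.27407159 182.25475144] [-0.26768617  1.52393014  0.79470132] [0.15917901 0.07968257 0.02909114] -109.7950139683902
```

View pics/scene13z.png

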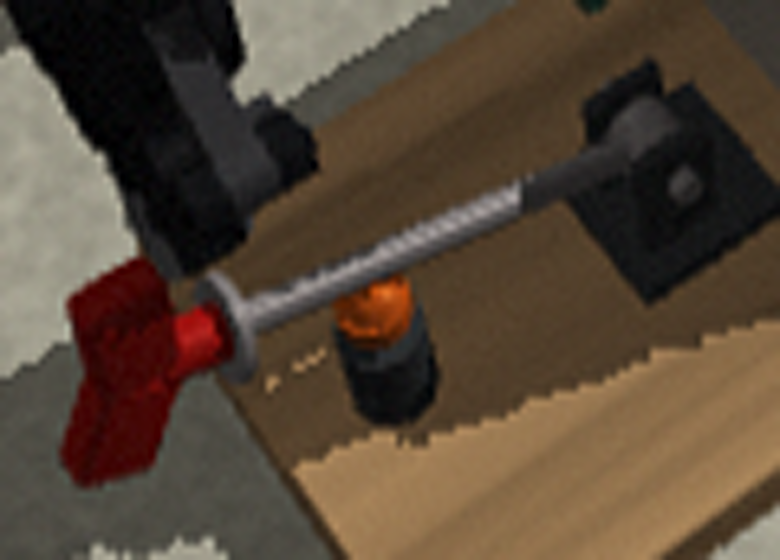

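>>> {"op": "apply_moves", "data": {
  "targets": [
    [-0.06,0,0.12,0],
    [-0.06,0,0.12,0]
  ]
}}

```text
time_s: 22.75
eef_pos: [640.9, -99.3, 179.9]
ee_rot: [0.0, 0.511, 0.86, 0.0]
force: [0.4, 0.8, -0.1]
grip_width: 0.0
```

>>> {"op": "apply_moves", "data": {
  "targets": [
    [-0.06,0,0.12,0]
  ]
}}

```text
time_s: 22.85
eef_pos: [641.2, -99.9, 178.7]
ee_rot: [0.0, 0.511, 0.86, -0.0]
force: [-0.3, 0.7, 0.5]
grip_width: -0.002
```

>>> {"op": "apply_moves", "data": {
  "targets": [
    [-0.06,0,0.12,0]
  ]
}}

```text
time_s: 22.95
eef_pos: [641.5, -100.4, 177.5]
ee_rot: [0.0, 0.511, 0.86, 0.0]
force: [-0.6, 0.4, 0.9]
grip_width: 0.001
```

```bash
python3 - <<'E'
from h import *
s=readout.sense(); print(s['time_s'],s['eef_pos'],s['force'],s['wrist_torque'], (s['eef_pos'][:2]-[587.5,-2])@[-.477,.879])
for n in ['scene','wrist']: c=save(n,n+'14.png')
a=cv2.imread('pics/scene14.png');cv2.imwrite('pics/scene14z.png',cv2.resize(a[260:340,180:300],None,fx=6.5,fy=7,interpolation=cv2.INTER_CUBIC))
E
```

```text
22.95 [ 641.46904052 -100.4280457   177.50928972] [-0.57125115  0.40012153  0.85463818] [0.09460973 0.08957835 0.06460735] -112.26148449791658
```

View pics/scene14z.png

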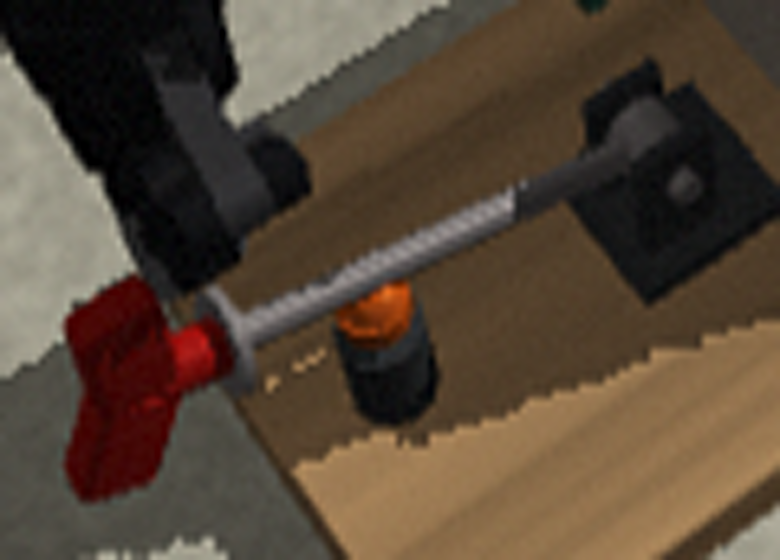

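>>> {"op": "apply_moves", "data": {
  "targets": [
    [-0.06,0,0.12,0]
  ]
}}

```text
time_s: 23.15
eef_pos: [641.8, -100.9, 176.5]
ee_rot: [0.0, 0.511, 0.86, 0.0]
force: [-1.5, 1.1, 0.3]
grip_width: -0.002
```

>>> {"op": "apply_moves", "data": {
  "targets": [
    [-0.06,0,0.12,0]
  ]
}}

```text
time_s: 23.25
eef_pos: [642.1, -101.4, 175.3]
ee_rot: [0.0, 0.511, 0.86, 0.0]
force: [-0.8, 1.4, 1.8]
grip_width: -0.001
```

```bash
python3 - <<'E'
from h import *
s=readout.sense(); print(s['time_s'],s['eef_pos'],s['force'],s['wrist_torque'], (s['eef_pos'][:2]-[587.5,-2])@[-.477,.879])
for n in ['wrist','scene']: c=save(n,n+'15.png')
a=cv2.imread('pics/scene15.png');cv2.imwrite('pics/scene15z.png',cv2.resize(a[260:340,180:300],None,fx=6.5,fy=7,interpolation=cv2.INTER_CUBIC))
sc=c;p=(587.3,-2.1,2.0749)
for phi in (1.2,1.25,1.3,1.35,1.4):
    X=[[-r*np.sin(phi),0,45+r*np.cos(phi)] for r in (0,60,115)]
    print(phi,np.round((proj(sc,press2w(p,X))-[180,260])*[6.5,7]).tolist())
E
```

```text
23.25 [ 642.05607483 -101.39481067  175.29446308] [-0.7795106   1.36010978  1.79619958] [0.19128512 0.18399167 0.03514868] -113.39128627489472
1.2 [[637.0, 136.0], [432.0, 211.0], [223.0, 287.0]]
1.25 [[637.0, 136.0], [430.0, 221.0], [220.0, 306.0]]
1.3 [[637.0, 136.0], [429.0, 230.0], [219.0, 324.0]]
1.35 [[637.0, 136.0], [428.0, 239.0], [218.0, 342.0]]
1.4 [[637.0, 136.0], [427.0, 247.0], [219.0, 358.0]]
```

View pics/scene15z.png

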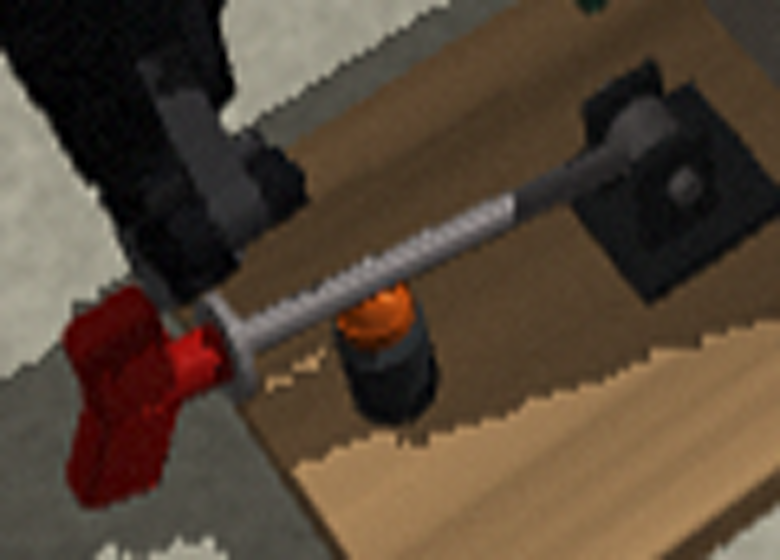

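>>> {"op": "apply_moves", "data": {
  "targets": [
    [-0.03,0,0.06,0]
  ]
}}

```text
time_s: 23.45
eef_pos: [642.2, -101.7, 174.8]
ee_rot: [0.0, 0.511, 0.86, 0.0]
force: [-1.2, 1.8, 2.3]
grip_width: -0.002
```

>>> {"op": "apply_moves", "data": {
  "targets": [
    [-0.03,0,0.06,0]
  ]
}}

```text
time_s: 23.55
eef_pos: [642.3, -101.9, 174.2]
ee_rot: [0.0, 0.511, 0.86, 0.0]
force: [-1.1, 1.1, 2.8]
grip_width: -0.001
```

>>> {"op": "apply_moves", "data": {
  "targets": [
    [-0.03,0,0.06,0]
  ]
}}

```text
time_s: 23.65
eef_pos: [642.5, -102.2, 173.6]
ee_rot: [0.0, 0.511, 0.86, 0.0]
force: [-1.3, 2.4, 4.5]
grip_width: 0.0
```

>>> {"op": "apply_moves", "data": {
  "targets": [
    [-0.03,0,0.06,0]
  ]
}}

```text
time_s: 23.75
eef_pos: [642.6, -102.4, 173.0]
ee_rot: [0.0, 0.511, 0.86, 0.0]
force: [-1.2, 2.0, 4.1]
grip_width: 0.001
```

>>> {"op": "apply_moves", "data": {
  "targets": [
    [-0.03,0,0.06,0]
  ]
}}

```text
time_s: 23.85
eef_pos: [642.8, -102.7, 172.3]
ee_rot: [0.0, 0.511, 0.86, 0.0]
force: [-1.6, 3.0, 4.5]
grip_width: 0.002
```

>>> {"op": "apply_moves", "data": {
  "targets": [
    [-0.03,0,0.06,0],
    [0,0,0,0]
  ]
}}

```text
time_s: 24.05
eef_pos: [642.9, -102.9, 171.7]
ee_rot: [0.0, 0.511, 0.86, 0.0]
force: [-1.7, 2.3, 4.7]
grip_width: -0.001
```

```bash
python3 - <<'E'
from h import *
s=readout.sense(); print(s['time_s'],s['eef_pos'],s['force'],s['wrist_torque'])
for n in ['wrist','scene']: c=save(n,n+'16.png')
a=cv2.imread('pics/scene16.png');cv2.imwrite('pics/scene16z.png',cv2.resize(a[260:340,180:300],None,fx=6.5,fy=7,interpolation=cv2.INTER_CUBIC))
E
```

```text
24.05 [ 642.91886205 -102.94291708  171.69168525] [-1.73803225  2.29003959  4.67236495] [0.39860142 0.309163   0.01005743]
```

View pics/scene16z.png

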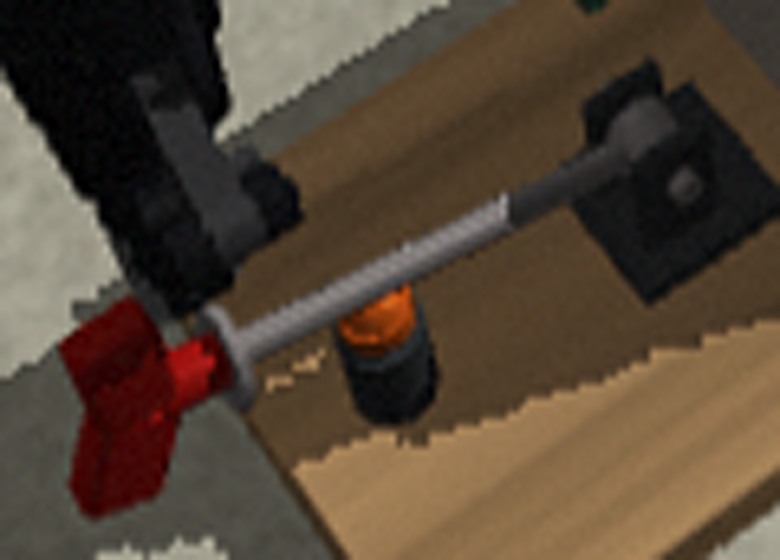

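>>> {"op": "apply_moves", "data": {
  "targets": [
    [-0.03,0,0.06,0],
    [0,0,0,0]
  ]
}}

```text
time_s: 24.35
eef_pos: [643.0, -103.2, 171.1]
ee_rot: [0.0, 0.511, 0.86, 0.0]
force: [-2.4, 3.5, 5.1]
grip_width: 0.003
```

>>> {"op": "apply_moves", "data": {
  "targets": [
    [0.06,0,-0.12,0],
    [0.06,0,-0.12,0],
    [0.06,0,-0.12,0],
    [0.1,0,-0.3,0],
    [0.1,0,-0.5,0],
    [0,0,-1,0],
    [0,0,-1.5,0],
    [0,0,-2,0]
  ]
}}

```text
time_s: 25.15
eef_pos: [641.0, -100.0, 228.3]
ee_rot: [-0.0, 0.511, 0.86, -0.0]
force: [-0.6, 0.6, 0.2]
grip_width: 0.0
```

```bash
python3 - <<'E'
from h import *
s=readout.sense(); print(s['time_s'],s['eef_pos'],s['force'],s['wrist_torque'])
for n in ['wrist','scene','top']: c=save(n,n+'17.png')
a=cv2.imread('pics/scene17.png');cv2.imwrite('pics/scene17z.png',cv2.resize(a[260:340,180:300],None,fx=6.5,fy=7,interpolation=cv2.INTER_CUBIC))
E
```

```text
25.15 [641.02138919 -99.95467417 228.25937753] [-0.62238359  0.61126135  0.24202303] [ 0.00357084 -0.0043768  -0.01793098]
```

View pics/scene17z.png

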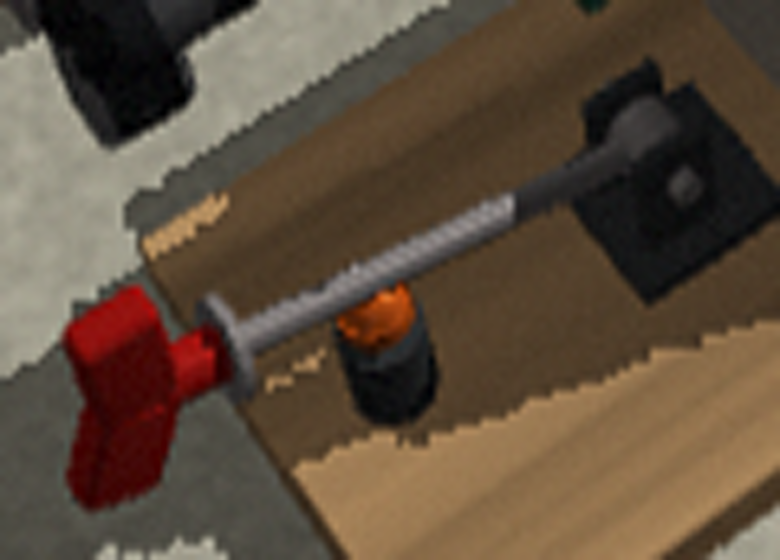

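View pics/wrist17.png

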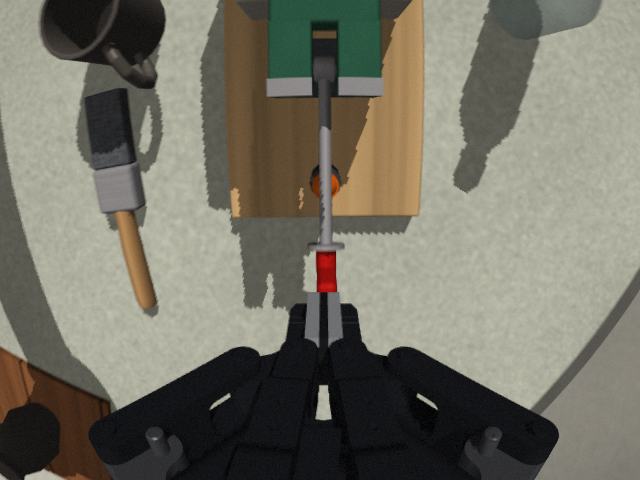

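View pics/scene17.png

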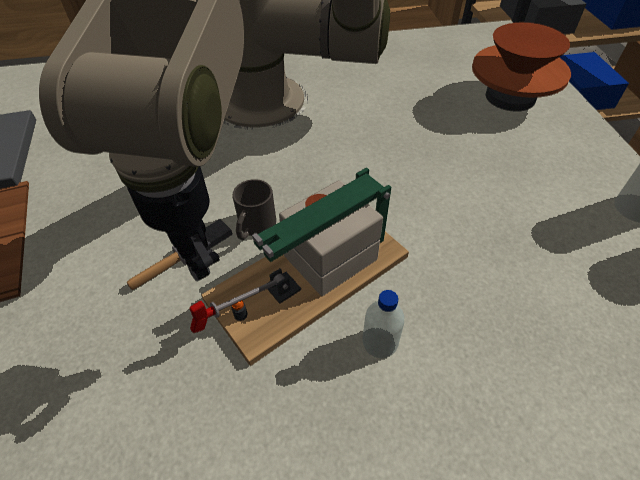

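>>> {"op": "apply_moves", "data": {
  "targets": [
    [0,0,-2,0],
    [0,0,-2,0],
    [0,0,0,0],
    [0,0,0,0],
    [0,0,0,0],
    [0,0,0,0],
    [0,0,0,0],
    [0,0,0,0]
  ]
}}

```text
time_s: 26.1
eef_pos: [641.1, -99.9, 267.2]
ee_rot: [-0.0, 0.511, 0.86, -0.0]
force: [-0.3, -0.1, -0.0]
grip_width: -0.003
```

```bash
python3 - <<'E'
from h import *
a=capture('scene')['img'];b=cv2.cvtColor(cv2.imread('pics/scene17.png'),cv2.COLOR_BGR2RGB)
print('bolt region diff',np.abs(a[262:335,205:285].astype(int)-b[262:335,205:285]).mean())
cv2.imwrite('pics/scene18z.png',cv2.resize(cv2.cvtColor(a,cv2.COLOR_RGB2BGR)[260:340,180:300],None,fx=6.5,fy=7,interpolation=cv2.INTER_CUBIC))
E
```

```text
bolt region diff 3.4420091324200914
```

View pics/scene18z.png

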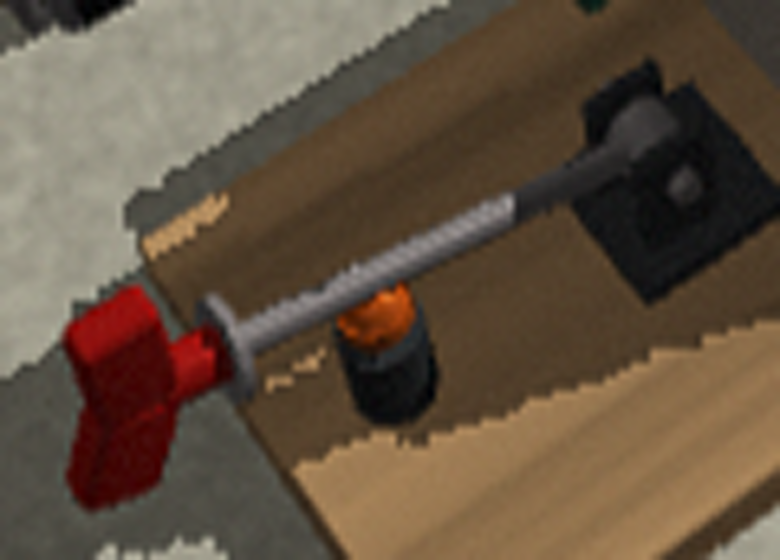

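```bash
python3 -c "
from rig import ctrl
print(ctrl.finish_job())"
```

```text
the job is handed in; nothing more can be done
None
```

The wing nut is unscrewed, the bolt is swung out and down onto the orange rest, and the gripper has let go. I handed the job in at about 26 s; no verdict is reported.

- **Unscrewing:** I gripped the nut by its wings and turned it about 285° (roughly 5 rad) anticlockwise, regripping once. That left a good margin over the lip.
- **Swinging:** I then pushed the bolt out with the closed fingers, in small steps. The force stayed at about 1–3 N while the bolt passed the lip, so it did not bind.
- **On the rest:** The force at the nut rose steadily from about 2 to 6.6 N as the bolt met the sprung cap. From that I estimate the cap was loaded to about 8 N at most. When released, the bolt sprang back slightly and stayed put.
- **Last checks:** The pictures show the bolt at about 1.34 rad with its shank on the cap, not moving over about 1 s. The gripper is well clear, and the bottle, mug and brush show no visible change.
- **Not confirmed:** I could not measure the remaining force on the cap. The spring-back and the pictures suggest it is above 0.3 N, but that is inferred.

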